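# Stop the tubing pump and hold its head open on the cam lever

### The arm

A 7-joint arm with a two-finger parallel gripper is mounted at the origin on the work surface. World frame = base frame: x ahead of the robot, y to its left, z up, the work surface at z = 0. Lengths are in m, angles in rad, forces in N, time in s.
With the tool pointing down it reaches from about 0.425 to 1.025 m from the base axis. Payload 9.4 kg.
Tool frame: the origin (TCP) lies midway between the tips of the shut fingers; the grasp point (between the pads) lies 19 mm behind it; z points along the fingers, y is the direction in which the jaws open and shut (so a half turn about z gives the same grasp; the last joint's range is limited). The gripper opens to 85 mm and grips with 20 to 120 N. Pads are 22 mm wide; open, the fingers measure 114 mm over their backs; the gripper's body (76 mm by 85 mm) begins 54 mm behind the grasp point. The pads swing forward as they close: fully open they stand 13 mm farther back than shut.
Start: joints at [-1.227, 0.599, -0.003, 1.599, 0.002, 0.943, -0.08], TCP at [0.296, 0.662, 0.231] pointing down, gripper open.
Joint ranges: [-2.57, 2.57], [-0.35, 1.97], [-1.29, 1.29], [0.11, 2.56], [-1.05, 4.19], [0.11, 1.86], [-2.63, 2.63]. Speed limits (rad/s): [2.22, 2.22, 3.01, 3.01, 3.14, 3.14, 3.14].

### API

Orientations are given as a unit quaternion [w, x, y, z].
In Python, from station import * gives the robot as it stands. The module is installed in compiled form; this text tells all that it offers.
- The arm moves only by the shell command python3 -m creep 'ROWS' [FORCE]. ROWS is JSON, a list of rows, each a list of 3 entries, a list of its own where there are three numbers: the opening, from 0 (shut) to 1 (fully open), then the shift along the tool's x, y, z as a fraction of full scale, then the turn, a rotation vector about the tool's x, y, z as a fraction of full scale. In form: [[jaw, [x, y, z], [wx, wy, wz]], ...]. A call has 1 to 8 rows; each row shifts and turns the pose as measured when the row begins, along the tool's axes as they then stand; what a row does not reach is not made up. Full scale, the value 1, is 40 mm for a shift and 10 degrees for a turn. A row lasts 1/8 s, in which the tool goes at most 62.5 mm and 10.7 degrees, less where a joint would pass 70% of its speed; a pose out of reach is approached as far as the arm can. A call with a number of a shift or a turn outside -1 to 1 is refused whole. A call with a gripper value outside its range is refused whole. The fingers move at their own pace and stop on an object; FORCE is the grip in N (left out, the last holds). Time passes only in rows, so rows that do not move let the fingers close. It gives the time, the measured TCP pose, the force and the opening at its end, in the units of the state.
- state(): the state, without advancing time (a new reading comes with each control period).
- grab_frame(name): name is "side" or "top"; returns a dict with "img" (420x560x3 uint8, red, green, blue), "intrinsics" (3x3 intrinsics, pixels), "eye" and "orientation" of the camera in the world. Camera axes: x right, y up, looking along -z (the intrinsics and any distortion apply to the point x, -y, -z); pixel columns grow to the right and rows downward; lengths in m; the calibration is good to about 2 mm. A picture is of the moment at which its call begins. There is no depth.
- sign_off(): hands the job in, once; it reports no verdict.
The state is a dict: "time_s": time; "joint_positions": joint angles; "qvel": joint speeds; "joint_efforts": joint torques, N m; "position": TCP position; "ee_rot": TCP orientation; "wrist_force": force on the tool from outside, world axes, zero at the start; "wrist_torque": the same for the moment, N m; "grip_width": opening from 0.0 (shut) to 1.0 (fully open).
Only numpy, scipy, OpenCV 4.12 (cv2) and the standard library are available. Lean on these libraries where they do the work, as an engineer would, in place of code of your own. Each camera call takes 0.05 s, during which the arm holds its last target.

### The job

The tubing in the pump on the bench is about to be changed. On the pump's sloping panel press STOP (the wide key at the right end) and let it come back out, then press STANDBY (the round key at the left end), leaving the two square keys between them alone; then swing the cam lever on the side of the pump head up until the jaw stands at its highest, with the lever straight up, and hold it there. Finish while still holding the lever, since it springs shut if let go and closes again if pushed over the top, and do not shift or upset the glassware and other things on the bench.

Things in the scene. Friction and masses are not known exactly. Their poses are not given: they have to be found in the camera images.
- pump: Tubing pump, fixed: white case 220 (x) x 190 (y) mm, 116 high, front edge 75 high; a panel with four keys slopes up 20 deg from the front edge (x = -110). Pump head, 104 (x) x 140-160 high, on its left (+y) flank, out to y = 187. Origin: centre of the case's underside, on the bench. Axes: +x from front (robot side) to back, +y to its left, z up. Yaw within 13 deg.
- lever (a joint): Turn of the cam lever, rad: 0 = level, pointing to the pump's front (-x), jaw closed; 1.57 = straight up, where the lift is greatest; beyond that the jaw comes down again, stop at 2.5. A spring pulls it back to 0. At the grip it takes up to about 10 N to raise and about 3 N to hold at the top.
- cam_lever: The cam lever: flat steel arm, 16 x 8 mm, 90 mm from pivot to grip, on the outer (+y) face of the pump head; at its end a grey round grip, 18 mm in diameter, sticks out 56 mm sideways (+y, parallel to the pivot) and revolves freely on its pin, so it can be pinched from above while the lever swings. Origin on the pivot axis at the head's outer face.
- lever_pivot (a point): Point on the pivot axis of the cam lever at the outer face of the pump head: in the pump's frame at x = 0, y = 187 mm, z = 125 mm. The axis runs along the pump's y.
- lever_grip (a point): Middle of the lever's grey round grip: 90 mm from the pivot axis and 38 mm outboard (+y) of lever_pivot; it moves with the lever, in a vertical plane.
- jaw (a joint): Lift of the pump head's upper jaw (the white block over the rollers, with a steel yoke on top of the head), m: 0 closed, 0.014 at the top of the cam, which is the highest it can go. It is moved only by the cam lever.
- stop_key (a joint): Travel of the STOP key: the widest of the four, an oblong 32 mm across the panel and 24 mm up it, at the far right end of the row as seen from the robot. In m: 0 = out, 0.004 = fully in; spring return, 2 N to start it, 5 N fully in, square to the panel.
- stop_key_top (a point): Middle of the top face of the stop key; the top stands 10 mm proud of the sloping panel when out, in the pump's frame at x = -80, y = -66, z = 97 mm. Neighbouring keys are about 42 to 46 mm apart, centre to centre.
- run_key (a joint): Travel of the run key: a 17 mm square, second from the right; not to be pressed. In m: 0 = out, 0.004 = fully in; spring return, 2 N to start it, 5 N fully in, square to the panel.
- run_key_top (a point): Middle of the top face of the run key; the top stands 10 mm proud of the sloping panel when out, in the pump's frame at x = -80, y = -20, z = 97 mm. Neighbouring keys are about 42 to 46 mm apart, centre to centre.
- direction_key (a joint): Travel of the direction key: a 17 mm square, second from the left; not to be pressed. In m: 0 = out, 0.004 = fully in; spring return, 2 N to start it, 5 N fully in, square to the panel.
- direction_key_top (a point): Middle of the top face of the direction key; the top stands 10 mm proud of the sloping panel when out, in the pump's frame at x = -80, y = 22, z = 97 mm. Neighbouring keys are about 42 to 46 mm apart, centre to centre.
- standby_key (a joint): Travel of the STANDBY key: the only round one, 22 mm across, at the far left end of the row as seen from the robot. In m: 0 = out, 0.004 = fully in; spring return, 2 N to start it, 5 N fully in, square to the panel.
- standby_key_top (a point): Middle of the top face of the standby key; the top stands 10 mm proud of the sloping panel when out, in the pump's frame at x = -80, y = 66, z = 97 mm. Neighbouring keys are about 42 to 46 mm apart, centre to centre.
- beaker: Bystander: an open glass beaker, 70 mm across, 95 mm high, standing loose on the bench; origin at the centre of its underside.
- reagent_bottle: Bystander: an amber reagent bottle with a black cap, 76 mm across, 185 mm high, standing loose on the bench; origin at the centre of its underside.
- timer: Bystander: a small flat bench timer, 55 x 65 x 18 mm, standing loose on the bench; origin at the centre of its underside.
- tip_box: Bystander: a closed box of pipette tips with a clear lid, 124 x 87 x 58 mm, standing loose on the bench; origin at the centre of its underside.
- tube_rack: Bystander: a white tube rack full of capped tubes, 200 x 75 mm, 106 mm high, standing loose on the bench; origin at the centre of its underside.
- flask: Bystander: a stoppered conical flask, 82 mm across at the foot, 128 mm high, standing loose on the bench; origin at the centre of its underside.
- wash_bottle: Bystander: a white wash bottle with a bent spout, 72 mm across, 195 mm high, standing loose on the bench; origin at the centre of its underside.

How it is judged:
By the outcome, as a careful person would: the job done as asked, in the order asked, and still so for the second after the job is handed in, while the arm keeps its last pose, push and grip.
It also fails if it takes over 45 s, if anything falls off the work surface, if the arm or the gripper's body presses on something with over 40 N, if the wrist force passes 120 N, or if a joint passes its speed limit or range.

## Working session

There is one attempt and no reset: what is moved stays moved. The work goes in short steps, Python scripts to look and compute and a shell command to move; the robot and the scene stay as the last step left them, time stands still between calls to the robot, and variables do not carry over. Pictures are saved under pics/ and viewed, and the job is handed in when it is done.

```bash
mkdir -p pics; python3 - <<'E'
from station import *
import cv2
print(state())
for n in ("side","top"):
    f=grab_frame(n); cv2.imwrite(f"pics/{n}0.png",f["img"][:,:,::-1]); print(n,f["intrinsics"],f["eye"],f["orientation"],[k for k in f])
E
```

```text
{'time_s': 0.0, 'joint_positions': array([-1.22668893,  0.60014695, -0.00254366,  1.60012308,  0.00178091,
        0.9429331 , -0.07979428]), 'qvel': array([-0.00027545,  0.00012912, -0.00114653,  0.00055989,  0.00106269,
        0.00138543,  0.00043117]), 'joint_efforts': array([ 1.81792588e-03, -7.76478481e+01,  1.56571236e+00, -2.57984036e+01,
        1.23535728e-02,  9.36132506e-03,  8.36315763e-06]), 'position': array([0.29597545, 0.66130708, 0.23040362]), 'ee_rot': array([-1.03211120e-04,  2.08828568e-01,  9.77951933e-01, -7.97457358e-04]), 'wrist_force': array([ 0.29400945,  0.4816659 , -0.00743518]), 'wrist_torque': array([-0.03495902,  0.03906396, -0.03616185]), 'grip_width': 1.0019506097037563}
side [[524.54130307   0.         279.36084565]
 [  0.         524.54130307 211.47467022]
 [  0.           0.           1.        ]] [ 0.33296206 -0.85415383  1.12690609] [ 0.92363339  0.35737156 -0.05232564 -0.12825346] ['img', 'intrinsics', 'eye', 'orientation']
top [[522.46100354   0.         274.8700324 ]
 [  0.         522.46100354 213.82024437]
 [  0.           0.           1.        ]] [0.39674322 0.01632576 1.66241919] [ 0.70807504  0.04475953 -0.03653191 -0.70376967] ['img', 'intrinsics', 'eye', 'orientation']
```

View pics/side0.png

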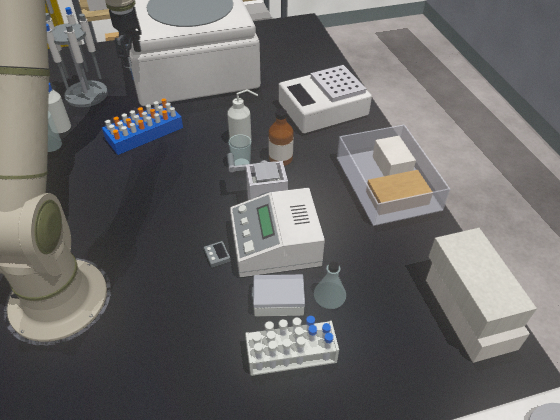

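View pics/top0.png

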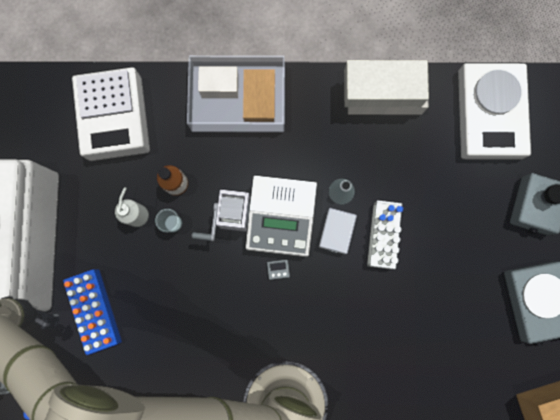

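```bash
cat > h.py <<'E'
import numpy as np, cv2, json
from scipy.spatial.transform import Rotation as R
def rot(q): return R.from_quat([q[1],q[2],q[3],q[0]])
def proj(P,f):
    P=np.atleast_2d(P); c=rot(f["orientation"]).inv().apply(P-f["eye"])
    K=f["intrinsics"]; return np.c_[K[0,0]*c[:,0]/-c[:,2]+K[0,2], K[1,1]*-c[:,1]/-c[:,2]+K[1,2]]
def pump(P,x,y,yaw): return R.from_euler('z',yaw).apply(np.atleast_2d(P))+[x,y,0]
def crop(img,r0,r1,c0,c1,s,name):
    cv2.imwrite(name,cv2.resize(img[r0:r1,c0:c1,::-1],None,fx=s,fy=s,interpolation=cv2.INTER_CUBIC))
E
python3 - <<'E'
import cv2
from h import *
a=cv2.imread("pics/top0.png")[:,:,::-1]; crop(a,160,290,110,310,4,"pics/top0z.png")
a=cv2.imread("pics/side0.png")[:,:,::-1]; crop(a,150,290,200,340,4,"pics/side0z.png")
E
```

```text
(no output)
```

View pics/top0z.png

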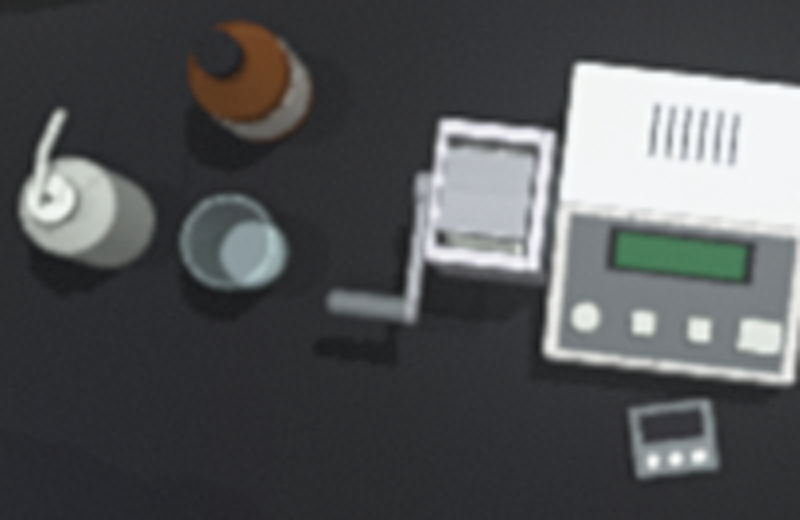

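View pics/side0z.png

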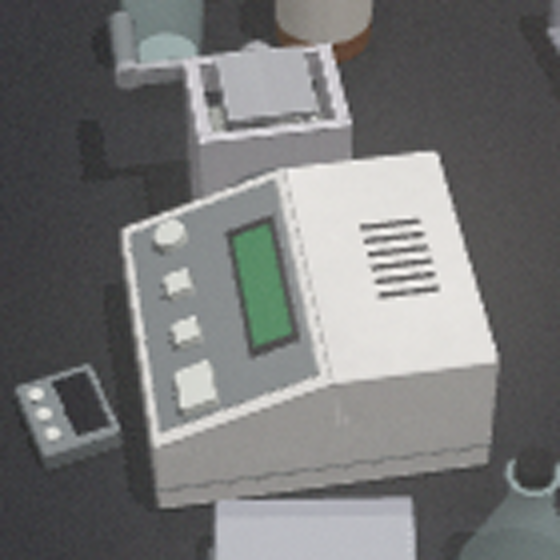

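```bash
cat >> h.py <<'E'
def getf():
    from station import grab_frame
    return {n:grab_frame(n) for n in("side","top")}
CAM={"side":dict(intrinsics=np.array([[524.5413,0,279.36084],[0,524.5413,211.47467],[0,0,1]]),eye=np.array([0.33296206,-0.85415383,1.12690609]),orientation=[0.92363339,0.35737156,-0.05232564,-0.12825346]),
"top":dict(intrinsics=np.array([[522.461,0,274.87003],[0,522.461,213.82024],[0,0,1]]),eye=np.array([0.39674322,0.01632576,1.66241919]),orientation=[0.70807504,0.04475953,-0.03653191,-0.70376967])}
E
python3 - <<'E'
from h import *
from scipy.optimize import least_squares
SB,DI,RU,ST=[-80,66,97],[-80,22,97],[-80,-20,97],[-80,-66,97]
FL,FR,BL,BR=[-110,95,75],[-110,-95,75],[110,95,116],[110,-95,116]
P=np.array([SB,DI,RU,ST,FL,FR,BL])/1000.
t=np.array([[256.5,239.5],[270.75,240.75],[284.75,242.5],[299.75,244],[246.25,249.25],[308.75,255.5],[253.75,175.5]])
P2=np.array([SB,DI,RU,ST,FL,FR,BL,BR])/1000.
s=np.array([[242.5,208.75],[244.5,221],[246.25,232.75],[248.75,247],[230.5,207.5],[239.5,260.25],[309.25,188],[324.25,240.5]])
def rs(p,w):
    o=[]
    if 't' in w:o.append(proj(pump(P,*p),CAM["top"])-t)
    if 's' in w:o.append(proj(pump(P2,*p),CAM["side"])-s)
    return np.concatenate(o)
for w in('ts','t','s'):
    r=least_squares(lambda p:rs(p,w).ravel(),[.5,0,0]); print(w,r.x,np.sqrt(np.mean(r.fun**2)))
    if w=='ts':print(rs(r.x,w).round(1).tolist()); p=r.x
for n,q in dict(SB=SB,ST=ST,grip=[-90,225,125],gripout=[-90,253,125],gripTop=[0,225,215],piv=[0,187,125]).items():
    W=pump(np.array(q)/1000.,*p)[0]; print(n,W.round(4),proj(W,CAM['top']).round(1),proj(W,CAM['side']).round(1))
# rays to heights
def ray(px,cam,z):
    f=CAM[cam];K=f["intrinsics"];d=rot(f["orientation"]).apply([(px[0]-K[0,2])/K[0,0],-(px[1]-K[1,2])/K[1,1],-1]);return f["eye"]+d*(z-f["eye"][2])/d[2]
print('beaker base',ray([172.5,223.5],'top',0),'rim',ray([166.5,219.5],'top',.095))
print('bottle cap',ray([165,172.5],'top',.185),'wash',ray([122,209],'top',.17),'spout tip',ray([125,188],'top',.195))
print('timer',ray([278.5,270],'top',.018))
E
```

```text
ts [ 0.5743713   0.013753   -0.10497693] 0.9147099165354291
[[0.7, -0.7], [1.0, -0.3], [0.9, -0.5], [1.2, -0.3], [0.6, -1.2], [0.4, -0.5], [0.9, -0.9], [-1.0, -1.1], [-0.9, -1.2], [-0.6, -0.9], [-0.7, -1.3], [-0.8, -0.7], [-1.5, 1.6], [-0.2, -1.4], [0.9, -0.6]]
t [ 0.57261706  0.01651239 -0.09926441] 0.2400064842665118
s [ 0.57536423  0.01116532 -0.10781114] 0.8155947842491176
SB [0.5017 0.0878 0.097 ] [[257.2 238.8]] [[241.5 207.6]]
ST [ 0.4879 -0.0435  0.097 ] [[300.9 243.7]] [[248.  245.7]]
grip [0.5084 0.2469 0.125 ] [[202.9 235.6]] [[230.5 160.7]]
gripout [0.5114 0.2748 0.125 ] [[193.5 234.5]] [[229.5 154.2]]
gripTop [0.5979 0.2375 0.215 ] [[202.2 201.4]] [[261.3 132.4]]
piv [0.594  0.1997 0.125 ] [[219.4 207. ]] [[264.  166.1]]
beaker base [0.5557623  0.36410479 0.        ] rim [0.55871906 0.3627691  0.095     ]
bottle cap [0.68546367 0.35137407 0.185     ] wash [0.58073784 0.47596762 0.17      ] spout tip [0.63806814 0.46212233 0.195     ]
timer [0.40976752 0.02358065 0.018     ]
```

```bash
python3 -m creep '[[0,[0,0,0],[0,0,1]],[0,[0,0,0],[0,0,1]],[0,[0,0,0],[0,0,1]],[0,[0,0,0],[0,0,1]],[0,[0,0,0],[0,0,1]],[0,[0,0,0],[0,0,1]],[0,[0,0,0],[0,0,1]],[0,[0,0,0],[0,0,0.3]]]' 30
cat >> h.py <<'E'
PUMP=(0.574,0.0138,-0.105)
def plan(tgt_pump,tilt=0,pump_=None,flip=False):
    "delta to a TCP target (pump frame m), tool leaning tilt deg about pump y, in tool axes/units"
    from station import state
    s=state(); p=pump_ or PUMP
    W=pump(tgt_pump,*p)[0]
    # tool y=pump x, tool z=-z -> tool x = y cross z = x × -z = +y
    B=np.array([[0,1,0],[1,0,0],[0,0,-1.]]).T  # columns tool x,y,z in pump
    Rt=R.from_euler('z',p[2])*R.from_euler('y',-np.deg2rad(tilt))*R.from_matrix(B)
    if flip: Rt=Rt*R.from_euler('z',np.pi)
    C=rot(s["ee_rot"]); d=C.inv().apply(W-s["position"])/.04; w=np.rad2deg((C.inv()*Rt).as_rotvec())/10
    print('t',round(s["time_s"],2),'pos',s["position"].round(4),'tgt',W.round(4),'F',s["wrist_force"].round(1),'grip',round(s["grip_width"],3))
    print('shift units',d.round(2),'turn units',w.round(2),'q',s["joint_positions"].round(2))
E
python3 - <<'E'
from h import *
plan([-.08,-.066,.18],0); plan([-.08,-.066,.18],20)
E
```

```text
time_s: 1.1
position: [0.295, 0.6592, 0.2263]
ee_rot: [0.002, 0.763, 0.646, -0.004]
wrist_force: [0.0, 0.4, -0.4]
grip_width: -0.0
t 1.1 pos [0.295  0.6592 0.2263] tgt [ 0.4875 -0.0435  0.18  ] F [ 0.   0.4 -0.4] grip -0.0
shift units [-16.52   7.66   1.28] turn units [-0.01  0.05 -0.35] q [-1.45  0.63  0.37  1.62 -0.26  0.95 -1.16]
t 1.1 pos [0.295  0.6592 0.2263] tgt [ 0.4875 -0.0435  0.18  ] F [ 0.   0.4 -0.4] grip -0.0
shift units [-16.52   7.66   1.28] turn units [-2.01  0.11 -0.34] q [-1.45  0.63  0.37  1.62 -0.26  0.95 -1.16]
```

```bash
python3 -m creep '[[0,[-0.95,0.44,0],[0,0,-0.35]],[0,[-0.95,0.44,0],[0,0,0]],[0,[-0.95,0.44,0],[0,0,0]],[0,[-0.95,0.44,0],[0,0,0]],[0,[-0.95,0.44,0],[0,0,0]],[0,[-0.95,0.44,0],[0,0,0]],[0,[-0.95,0.44,0],[0,0,0]],[0,[-0.95,0.44,0],[0,0,0]]]'
python3 - <<'E'
from h import *
plan([-.08,-.066,.18],0)
E
```

```text
time_s: 2.1
position: [0.4009, 0.3346, 0.2254]
ee_rot: [0.003, 0.74, 0.672, -0.006]
wrist_force: [0.2, 0.0, 0.1]
grip_width: -0.001
t 2.1 pos [0.4009 0.3346 0.2254] tgt [ 0.4875 -0.0435  0.18  ] F [0.2 0.  0.1] grip -0.001
shift units [-9.18  3.07  1.24] turn units [-0.02  0.07  0.05] q [-1.07  0.39  0.36  2.08 -0.2   0.72 -0.68]
```

```bash
python3 -m creep '[[0,[-0.96,0.3,0],[0,0,0]],[0,[-0.96,0.3,0],[0,0,0]],[0,[-0.96,0.3,0],[0,0,0]],[0,[-0.96,0.3,0],[0,0,0]],[0,[-0.96,0.3,0],[0,0,0]],[0,[-0.96,0.3,0],[0,0,0]],[0,[-0.96,0.3,0],[0,0,0]],[0,[-0.96,0.3,0],[0,0,0]]]'
python3 - <<'E'
from h import *
plan([-.08,-.066,.18],20)
E
```

```text
time_s: 3.1
position: [0.4675, 0.0089, 0.2285]
ee_rot: [0.003, 0.74, 0.672, -0.006]
wrist_force: [-0.2, 1.1, 0.9]
grip_width: -0.0
t 3.1 pos [0.4675 0.0089 0.2285] tgt [ 0.4875 -0.0435  0.18  ] F [-0.2  1.1  0.9] grip -0.0
shift units [-1.24  0.63  1.23] turn units [-2.03  0.06  0.06] q [-0.46  0.32  0.41  2.19 -0.18  0.68 -0.02]
```

```bash
python3 -m creep '[[0,[-0.6,0.3,0],[-0.7,0,0]],[0,[-0.6,0.3,0],[-0.7,0,0]],[0,[0,0,0],[-0.6,0.06,0]],[0,[0,0,0],[0,0,0]]]'
python3 - <<'E'
from h import *
n=np.array([-np.sin(np.radians(20)),0,np.cos(np.radians(20))])
plan(np.array([-.08,-.066,.097])+.04*n,20)
for k,f in getf().items():
    cv2.imwrite(f"pics/{k}1.png",f["img"][:,:,::-1])
    from station import state
    c=proj(state()["position"],f)[0]; print(k,c); i=c.astype(int)
    crop(f["img"],150,290,200,340,4,f"pics/{k}1z.png")
E
```

```text
time_s: 3.6
position: [0.4871, -0.0469, 0.2306]
ee_rot: [0.132, 0.73, 0.661, 0.116]
wrist_force: [0.7, 0.2, 0.2]
grip_width: -0.004
t 3.6 pos [ 0.4871 -0.0469  0.2306] tgt [ 0.4739 -0.042   0.1346] F [0.7 0.2 0.2] grip -0.004
shift units [ 0.1  -1.15  2.13] turn units [0.02 0.02 0.04] q [-0.36  0.23  0.37  2.39 -0.21  0.19  0.09]
side [246.72419718 210.28900902]
top [303.90006877 240.2902159 ]
```

View pics/side1z.png

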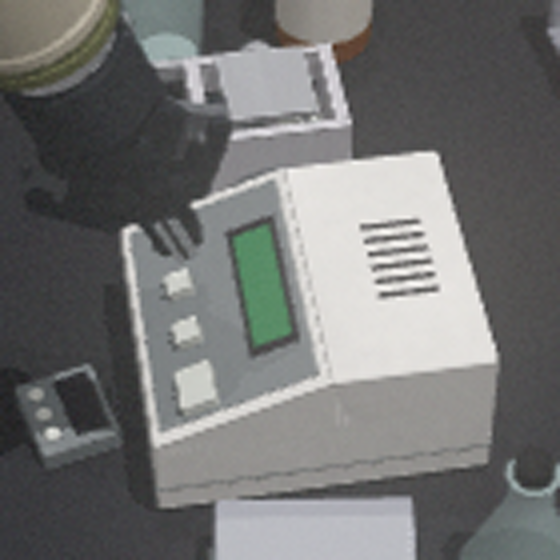

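View pics/top1z.png

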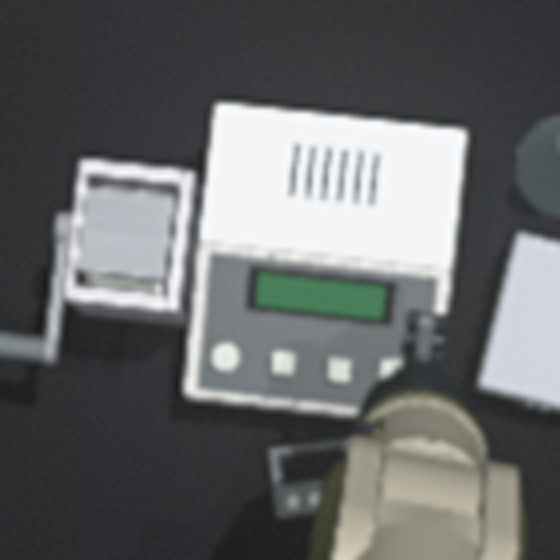

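```bash
python3 - <<'E'
from h import *
from station import state
s=state();C=rot(s["ee_rot"]);
for k in("side","top"):
    a=cv2.imread(f"pics/{k}1.png")[:,:,::-1].copy()
    c=proj(s["position"],CAM[k])[0];o=(c-[35,35]).astype(int)
    z=cv2.resize(a[o[1]:o[1]+70,o[0]:o[0]+70],None,fx=8,fy=8,interpolation=cv2.INTER_CUBIC)
    z=cv2.convertScaleAbs(z,alpha=1.8,beta=10)
    for off,col in(([0,0,0],(255,0,0)),([.011,0,0],(0,255,0)),([0,.0145,0],(0,0,255)),([0,0,-.05],(255,255,0))):
        u=(proj(s["position"]+C.apply(off),CAM[k])[0]-o)*8+4; cv2.circle(z,tuple(int(v) for v in u),4,col,-1)
    cv2.imwrite(f"pics/{k}1y.png",z[:,:,::-1])
E
```

```text
(no output)
```

View pics/top1y.png

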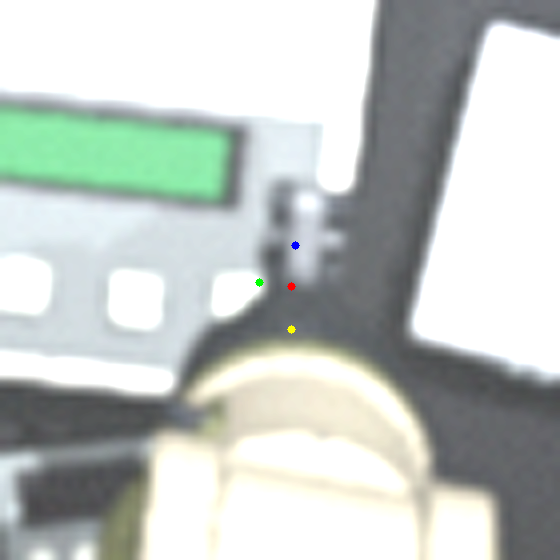

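View pics/side1y.png

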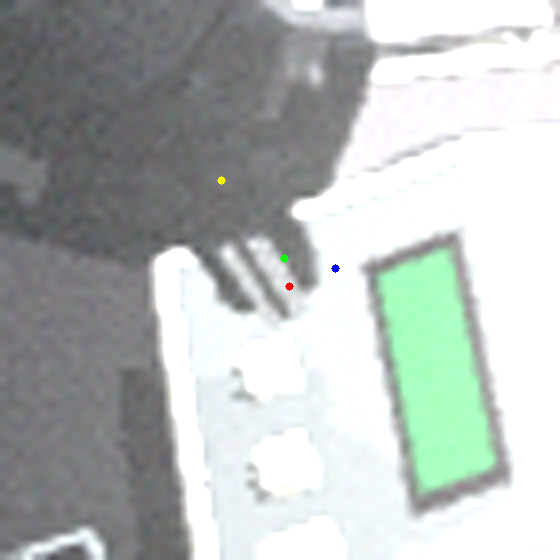

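```bash
sed -i 's/^PUMP=.*/PUMP=(0.574,0.018,-0.105)/' h.py; python3 -m creep '[[0,[0.1,-0.6,0.6],[0,0,0]],[0,[0.1,-0.6,0.6],[0,0,0]],[0,[0,0,0.6],[0,0,0]],[0,[0,0,0],[0,0,0]]]'
cat > look.py <<'E'
import sys
from h import *
from station import state
tag=sys.argv[1]; s=state();C=rot(s["ee_rot"])
z=[]
for k,f in getf().items():
    c=proj(s["position"],f)[0];o=(c-[25,30]).astype(int)
    w=cv2.resize(np.ascontiguousarray(f["img"][o[1]:o[1]+60,o[0]:o[0]+50]),None,fx=8,fy=8,interpolation=cv2.INTER_CUBIC)
    w=cv2.convertScaleAbs(w,alpha=1.2,beta=10)
    u=(c-o)*8+4; cv2.circle(w,tuple(int(v) for v in u),3,(255,0,0),-1); print(k,'origin',o,'dot',c.round(1)); z.append(w)
cv2.imwrite(f"pics/{tag}.png",np.hstack(z)[:,:,::-1])
E
python3 look.py a2
python3 - <<'E'
from h import *
n=np.array([-np.sin(np.radians(20)),0,np.cos(np.radians(20))])
plan(np.array([-.08,-.066,.097])+.02*n,20)
E
```

```text
time_s: 4.2
position: [0.4883, -0.0331, 0.1817]
ee_rot: [0.119, 0.728, 0.666, 0.115]
wrist_force: [1.1, 0.1, 0.4]
grip_width: 0.001
side origin [220 190] dot [245.8 220.4]
top origin [273 211] dot [298.4 241.8]
t 4.3 pos [ 0.4876 -0.0334  0.1825] tgt [ 0.4807 -0.0385  0.1158] F [-0.2 -0.1 -0.3] grip -0.001
shift units [-0.16 -0.7   1.52] turn units [-0.09 -0.08  0.03] q [-0.37  0.34  0.38  2.43 -1.04  0.11  0.89]
```

View pics/a2.png

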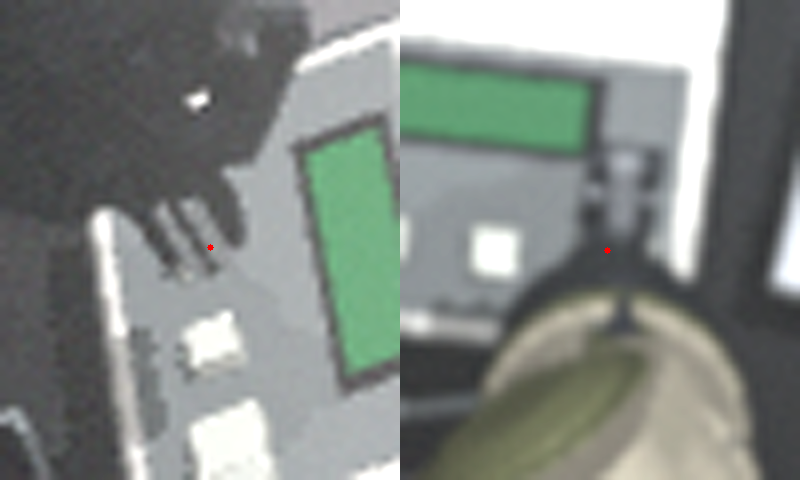

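```bash
python3 -m creep '[[0,[0,0,-0.4],[0.4,0,0]],[0,[0,0,-0.4],[0.4,0,0]],[0,[0,0,0],[0.4,0,0]],[0,[0,0,0],[0,0,0]]]'
python3 - <<'E'
from h import *
n=np.array([-np.sin(np.radians(20)),0,np.cos(np.radians(20))])
plan(np.array([-.08,-.066,.097])+.025*n,8)
E
```

```text
time_s: 4.8
position: [0.4801, -0.0314, 0.2094]
ee_rot: [0.044, 0.746, 0.662, 0.056]
wrist_force: [-0.2, 0.8, -0.2]
grip_width: 0.004
t 4.8 pos [ 0.4801 -0.0314  0.2094] tgt [ 0.479  -0.0384  0.1205] F [-0.2  0.8 -0.2] grip 0.004
shift units [-0.23 -0.32  2.2 ] turn units [ 0.01 -0.13 -0.09] q [-0.71  0.42  0.91  2.3  -0.72  0.55  0.64]
```

```bash
python3 -m creep '[[0,[-0.1,-0.1,0.7],[0,-0.1,-0.1]],[0,[-0.1,-0.1,0.7],[0,0,0]],[0,[0,-0.1,0.7],[0,0,0]],[0,[0,0,0],[0,0,0]]]'
python3 look.py a3
python3 - <<'E'
from h import *
n=np.array([-np.sin(np.radians(20)),0,np.cos(np.radians(20))])
plan(np.array([-.08,-.066,.097])+.025*n,8)
E
```

```text
time_s: 5.3
position: [0.4785, -0.0377, 0.1241]
ee_rot: [0.052, 0.745, 0.663, 0.052]
wrist_force: [-0.7, -0.0, -0.1]
grip_width: 0.002
side origin [218 207] dot [243.3 237.9]
top origin [274 216] dot [299.3 246.3]
t 5.4 pos [ 0.4796 -0.038   0.1256] tgt [ 0.479  -0.0384  0.1205] F [0.7 0.5 0. ] grip 0.005
shift units [-0.01 -0.03  0.12] turn units [ 0.06 -0.04 -0.07] q [-0.43  0.51  0.55  2.38 -1.01  0.3   0.89]
```

View pics/a3.png

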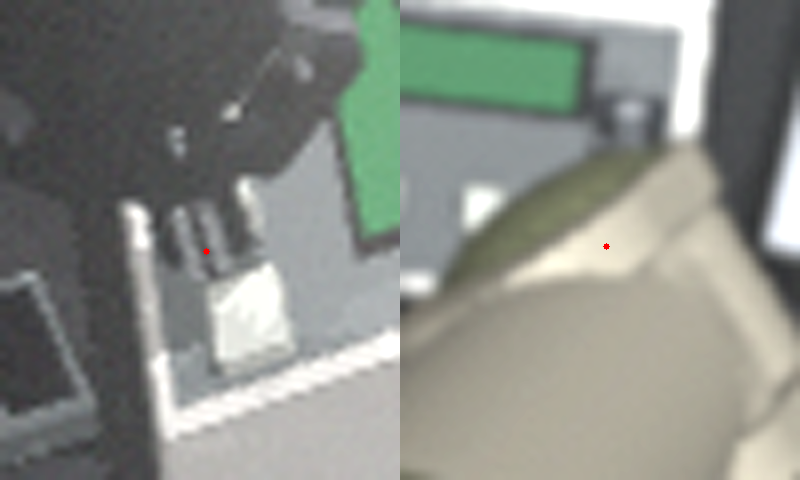

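```bash
python3 - <<'E'
from h import *
for y in(.0138,.018):
  K=pump([-.08,-.066,.097],.574,y,-.105)[0]; print(K,proj(K,CAM['side']),proj(K,CAM['top']))
K=np.array(K)
print([ (proj(K+d,CAM['side'])-proj(K,CAM['side'])).round(2) for d in ([.01,0,0],[0,.01,0],[0,0,.01])])
print(proj([.4796,-.038,.1256],CAM['side']))
E
```

```text
[ 0.48752332 -0.04345194  0.097     ] [[247.8791753  245.76286906]] [[300.92223815 243.82715604]]
[ 0.48752332 -0.03925194  0.097     ] [[247.48532844 244.50198628]] [[299.51913884 243.8186058 ]]
[array([[ 3.87, -0.84]]), array([[-0.93, -2.98]]), array([[-0.16, -2.51]])]
[[243.78221895 237.5376078 ]]
```

```bash
sed -i 's/^PUMP=.*/PUMP=(0.577,0.0165,-0.105)/' h.py; cat > pl.py <<'E'
import sys
from h import *
n=np.array([-np.sin(np.radians(20)),0,np.cos(np.radians(20))])
k={'stop':-.066,'sb':.066}[sys.argv[1]]
plan(np.array([-.08,k,.097])+float(sys.argv[2])/1000*n,float(sys.argv[3]) if len(sys.argv)>3 else 8)
E
python3 pl.py stop 6; python3 pl.py stop -4
```

```text
t 5.4 pos [ 0.4796 -0.038   0.1256] tgt [ 0.4885 -0.0405  0.1026] F [0.7 0.5 0. ] grip 0.005
shift units [-0.04  0.14  0.6 ] turn units [ 0.06 -0.04 -0.07] q [-0.43  0.51  0.55  2.38 -1.01  0.3   0.89]
t 5.4 pos [ 0.4796 -0.038   0.1256] tgt [ 0.4919 -0.0409  0.0932] F [0.7 0.5 0. ] grip 0.005
shift units [-0.04  0.19  0.85] turn units [ 0.06 -0.04 -0.07] q [-0.43  0.51  0.55  2.38 -1.01  0.3   0.89]
```

```bash
python3 -m creep '[[0,[-0.04,0.14,0.55],[0,0,0]],[0,[0,0,0],[0,0,0]]]'; python3 pl.py stop -4; python3 look.py a4
```

```text
time_s: 5.65
position: [0.4894, -0.0405, 0.1068]
ee_rot: [0.055, 0.745, 0.662, 0.054]
wrist_force: [-0.7, 0.2, -0.7]
grip_width: 0.001
t 5.65 pos [ 0.4894 -0.0405  0.1068] tgt [ 0.4919 -0.0409  0.0932] F [-0.7  0.2 -0.7] grip 0.001
shift units [-0.01  0.01  0.35] turn units [ 0.08 -0.04 -0.08] q [-0.33  0.53  0.41  2.37 -1.02  0.23  0.89]
side origin [223 212] dot [248.2 242.2]
top origin [275 212] dot [300.1 243. ]
```

View pics/a4.png

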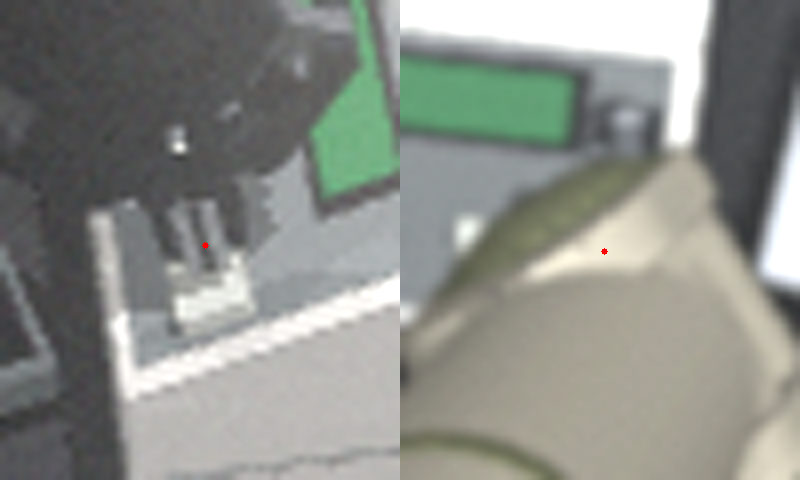

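```bash
python3 -m creep '[[0,[0,0.02,0.15],[0,0,0]]]'; python3 -m creep '[[0,[0,0.02,0.08],[0,0,0]]]';  python3 -m creep '[[0,[0,0.02,0.08],[0,0,0]]]'
```

```text
time_s: 5.88
position: [0.491, -0.0405, 0.1024]
ee_rot: [0.056, 0.745, 0.663, 0.055]
wrist_force: [0.2, 0.0, 0.2]
grip_width: 0.001
time_s: 6.0
position: [0.4924, -0.0403, 0.0996]
ee_rot: [0.056, 0.745, 0.663, 0.055]
wrist_force: [-1.5, 0.1, 2.0]
grip_width: -0.002
time_s: 6.12
position: [0.4935, -0.0405, 0.0965]
ee_rot: [0.056, 0.745, 0.663, 0.055]
wrist_force: [-1.7, -0.4, 3.8]
grip_width: -0.002
```

```bash
python3 -m creep '[[0,[0,0.02,0.06],[0,0,0]]]'; python3 -m creep '[[0,[0,0.02,0.06],[0,0,0]]]'; python3 look.py a5
```

```text
time_s: 6.25
position: [0.4943, -0.0406, 0.0948]
ee_rot: [0.056, 0.745, 0.663, 0.055]
wrist_force: [-13.6, 2.7, 47.2]
grip_width: -0.003
time_s: 6.38
position: [0.4946, -0.0406, 0.0943]
ee_rot: [0.055, 0.745, 0.662, 0.056]
wrist_force: [-20.6, 2.5, 69.4]
grip_width: -0.001
side origin [225 214] dot [250.4 245. ]
top origin [274 211] dot [299.9 241.5]
```

View pics/a5.png

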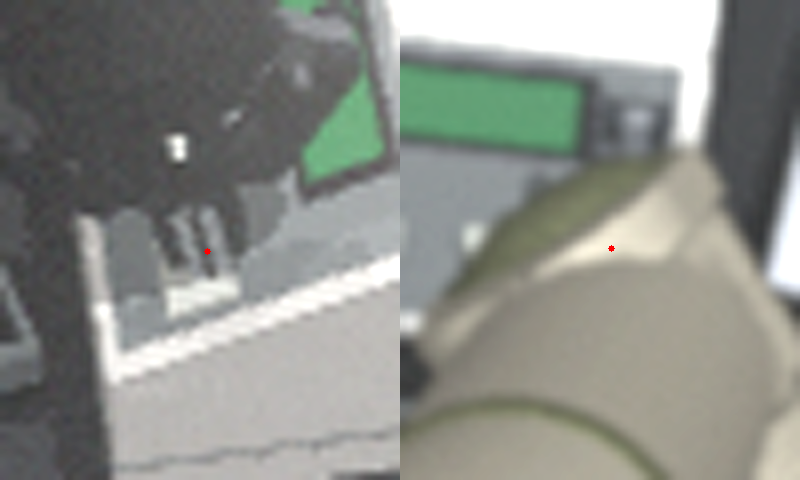

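```bash
python3 -m creep '[[0,[0,-0.1,-0.3],[0,0,0]],[0,[0,-0.1,-0.6],[0,0,0]],[0,[0,0,-0.4],[0,0,0]],[0,[0.8,0,0],[0,0,0]],[0,[0.8,0,0],[0,0,0]],[0,[0.8,0,0],[0,0,0]],[0,[0.8,0,0],[0,0,0]],[0,[0,0,0],[0,0,0]]]'; python3 pl.py sb 20
```

```text
time_s: 7.48
position: [0.4949, 0.0911, 0.1485]
ee_rot: [0.056, 0.746, 0.661, 0.058]
wrist_force: [-0.4, -1.0, -0.1]
grip_width: -0.002
t 7.47 pos [0.4949 0.0911 0.1485] tgt [0.4976 0.0912 0.1158] F [-0.4 -1.  -0.1] grip -0.002
shift units [-0.   -0.07  0.82] turn units [ 0.12 -0.06 -0.1 ] q [-0.81  0.51  0.69  2.32 -0.86  0.37  0.47]
```

```bash
python3 -m creep '[[0,[0,0,0.5],[0,0,-0.1]],[0,[0,0,0.5],[0,0,0]],[0,[0,0,0],[0,0,0]]]'; python3 pl.py sb 0;python3 look.py b1
```

```text
time_s: 7.85
position: [0.5015, 0.0897, 0.1081]
ee_rot: [0.057, 0.74, 0.668, 0.057]
wrist_force: [0.7, -0.7, -0.3]
grip_width: -0.004
t 7.85 pos [0.5015 0.0897 0.1081] tgt [0.5044 0.0905 0.097 ] F [ 0.7 -0.7 -0.3] grip -0.004
shift units [0.02 0.02 0.28] turn units [ 0.12 -0.05  0.01] q [-0.67  0.56  0.5   2.33 -0.97  0.26  0.58]
side origin [216 174] dot [241.  204.3]
top origin [231 208] dot [256.3 238.7]
```

View pics/b1.png

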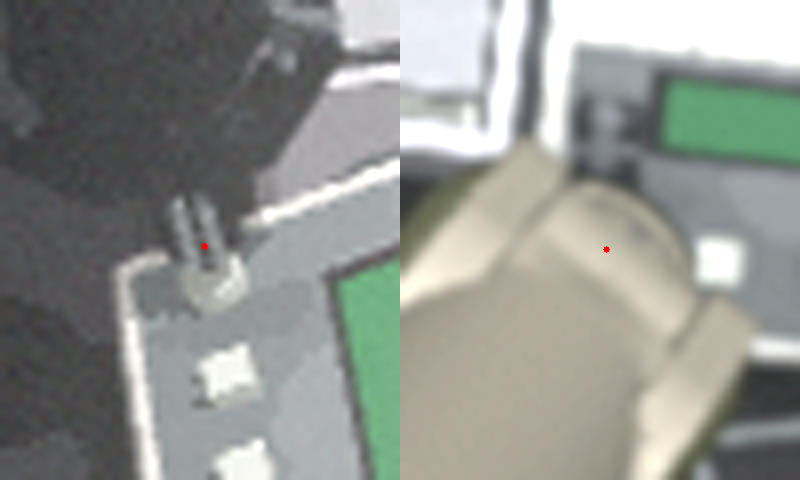

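```bash
python3 -m creep '[[0,[0,0.04,0.14],[0,0,0]]]'; python3 -m creep '[[0,[0,0.03,0.08],[0,0,0]]]';  python3 -m creep '[[0,[0,0.02,0.06],[0,0,0]]]'
```

```text
time_s: 8.07
position: [0.5045, 0.0894, 0.1044]
ee_rot: [0.057, 0.74, 0.667, 0.058]
wrist_force: [-1.3, -0.1, 0.1]
grip_width: -0.002
time_s: 8.2
position: [0.5065, 0.0893, 0.1016]
ee_rot: [0.058, 0.74, 0.667, 0.059]
wrist_force: [0.3, -0.7, -0.5]
grip_width: 0.001
time_s: 8.32
position: [0.5079, 0.0892, 0.0994]
ee_rot: [0.058, 0.74, 0.667, 0.059]
wrist_force: [-1.3, -0.7, 2.4]
grip_width: 0.005
```

```bash
python3 -m creep '[[0,[0,0.01,0.06],[0,0,0]]]'; python3 -m creep '[[0,[0,0.01,0.04],[0,0,0]]]'
```

```text
time_s: 8.45
position: [0.5086, 0.0891, 0.0971]
ee_rot: [0.058, 0.74, 0.667, 0.059]
wrist_force: [-2.1, -1.1, 3.8]
grip_width: -0.001
time_s: 8.57
position: [0.5092, 0.0891, 0.0956]
ee_rot: [0.057, 0.74, 0.667, 0.059]
wrist_force: [-3.9, 0.2, 10.1]
grip_width: -0.001
```

```bash
python3 -m creep '[[0,[0,0.0,0.02],[0,0,0]]]'; python3 look.py b2
```

```text
time_s: 8.7
position: [0.5093, 0.0891, 0.0952]
ee_rot: [0.057, 0.74, 0.667, 0.059]
wrist_force: [-7.3, 0.2, 21.1]
grip_width: -0.001
side origin [219 177] dot [244.2 207.2]
top origin [231 206] dot [256.8 236.3]
```

View pics/b2.png

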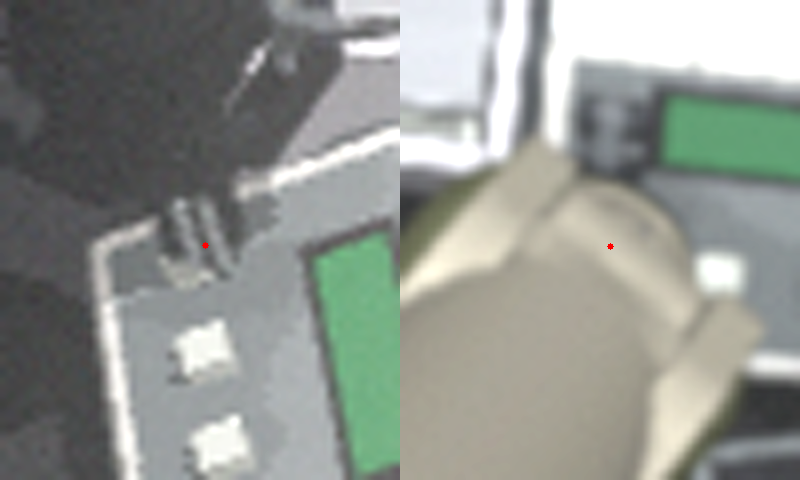

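```bash
python3 -m creep '[[0,[0,-0.1,-0.3],[0,0,0]],[0,[0,-0.1,-0.8],[0,0,0]],[0,[0,0,-0.9],[0,0,0]],[0.6,[0,0,-0.9],[0.4,0,0]],[0.6,[0.5,0,-0.4],[0.4,0,0]],[0.6,[0.9,0,0],[0,0,0]],[0.6,[0.9,0,0],[0,0,0]],[0.6,[0.5,0,0],[0,0,0]]]'
cat > pg.py <<'E'
import sys
from h import *
a=float(sys.argv[1]); dz=float(sys.argv[2])/1000 if len(sys.argv)>2 else 0
plan([-.09*np.cos(a),.225,.125+.09*np.sin(a)-.019+dz],0)
E
python3 pg.py 0 60
python3 - <<'E'
from h import *
F=getf()
crop(F['side']['img'],130,280,190,340,4,"pics/c_s.png")
crop(F['top']['img'],160,290,130,330,4,"pics/c_t.png")
E
```

```text
time_s: 9.8
position: [0.4924, 0.2035, 0.2302]
ee_rot: [0.004, 0.744, 0.668, 0.011]
wrist_force: [0.4, -1.3, 0.3]
grip_width: 0.6
t 9.8 pos [0.4924 0.2035 0.2302] tgt [0.5111 0.2497 0.166 ] F [ 0.4 -1.3  0.3] grip 0.6
shift units [1.18 0.31 1.63] turn units [ 0.12 -0.06 -0.01] q [-1.15  0.52  0.97  2.09 -0.61  0.81  0.08]
```

View pics/c_s.png

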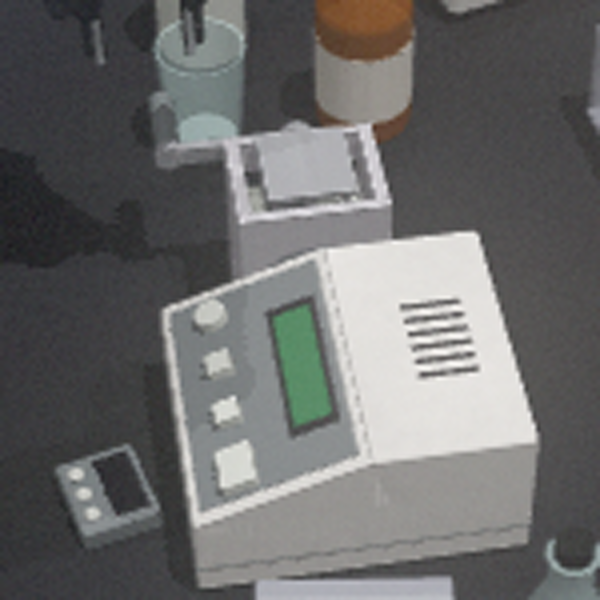

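View pics/c_t.png

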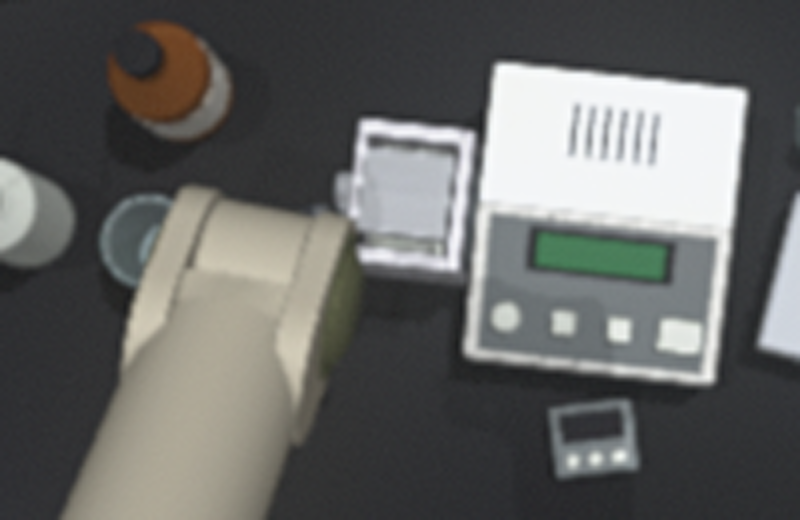

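```bash
sed -i 's/^PUMP=.*/PUMP=(0.5755,0.015,-0.105)/' h.py; python3 -m creep '[[0.9,[0.6,0.15,0],[0.1,-0.05,0]],[0.9,[0.55,0.1,0.4],[0,0,0]],[0.9,[0,0,0.6],[0,0,0]],[0.9,[0,0,0.4],[0,0,0]],[0.9,[0,0,0],[0,0,0]]]'; python3 pg.py 0; python3 - <<'E'
from h import *
F=getf()
crop(F['side']['img'],110,210,170,310,5,"pics/d_s.png")
crop(F['top']['img'],180,280,150,290,5,"pics/d_t.png")
E
```

```text
time_s: 10.52
position: [0.5071, 0.245, 0.1703]
ee_rot: [0.001, 0.745, 0.667, 0.001]
wrist_force: [-0.4, 0.3, 0.3]
grip_width: 0.9
t 10.53 pos [0.5071 0.245  0.1703] tgt [0.5096 0.2482 0.106 ] F [-0.4  0.3  0.3] grip 0.9
shift units [0.09 0.05 1.61] turn units [ 0.02  0.   -0.03] q [-1.11  0.64  0.87  2.07 -0.72  0.76  0.1 ]
```

View pics/d_s.png

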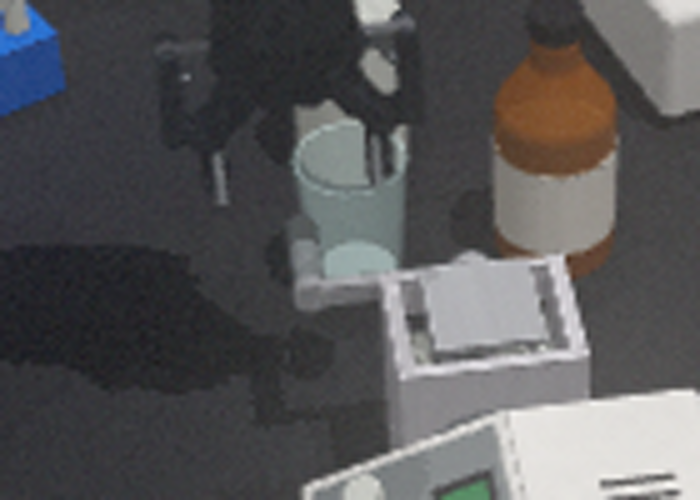

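View pics/d_t.png

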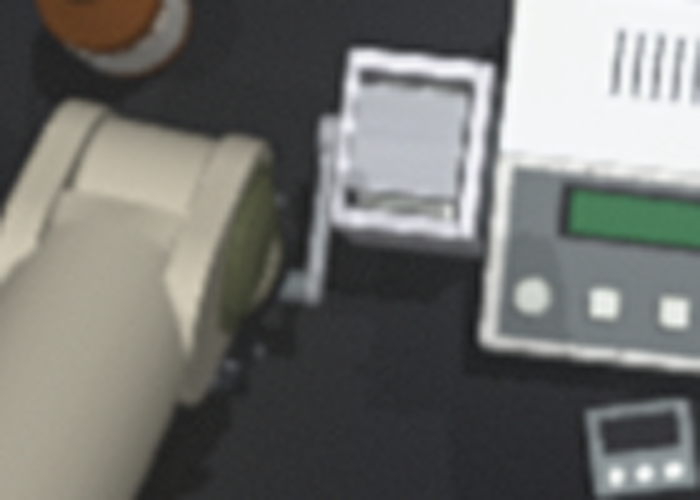

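```bash
python3 -m creep '[[0.9,[0.09,0.06,0.5],[0,0,0]],[0.9,[0,0,0.5],[0,0,0]],[0.9,[0,0,0.5],[0,0,0]],[0.9,[0,0,0],[0,0,0]]]'; python3 pg.py 0; python3 - <<'E'
from h import *
F=getf()
crop(F['side']['img'],110,210,170,310,5,"pics/e_s.png")
E
```

```text
time_s: 11.12
position: [0.5122, 0.2496, 0.1095]
ee_rot: [0.001, 0.745, 0.667, 0.004]
wrist_force: [-0.0, 0.4, 0.1]
grip_width: 0.905
t 11.12 pos [0.5122 0.2496 0.1095] tgt [0.5096 0.2482 0.106 ] F [-0.   0.4  0.1] grip 0.905
shift units [-0.04 -0.06  0.09] turn units [ 0.04 -0.02 -0.03] q [-1.04  0.71  0.76  2.1  -0.83  0.65  0.19]
```

View pics/e_s.png

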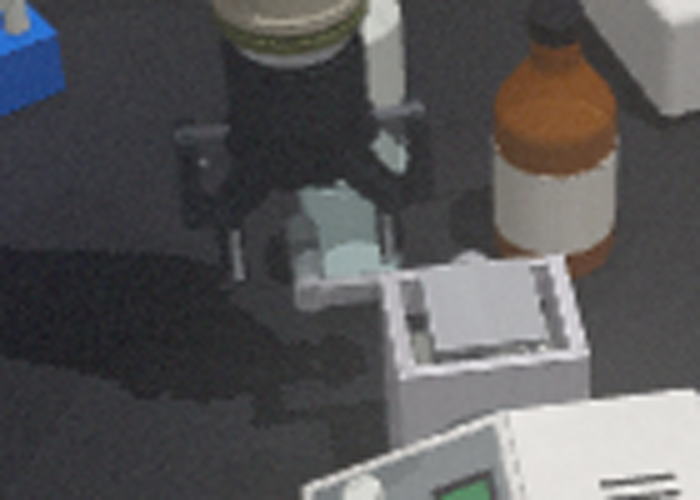

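```bash
python3 -m creep '[[0.5,[-0.03,-0.1,0.1],[0,0,0]],[0.3,[0,0,0],[0,0,0]],[0.3,[0,0,0],[0,0,0]]]' 20; python3 pg.py 0; python3 - <<'E'
from h import *
F=getf()
crop(F['side']['img'],110,210,170,310,5,"pics/f_s.png")
E
```

```text
time_s: 11.6
position: [0.5093, 0.2492, 0.108]
ee_rot: [0.002, 0.745, 0.667, 0.006]
wrist_force: [-0.3, 0.3, -0.3]
grip_width: 0.302
t 11.6 pos [0.5093 0.2492 0.108 ] tgt [0.5096 0.2482 0.106 ] F [-0.3  0.3 -0.3] grip 0.302
shift units [-0.03  0.01  0.05] turn units [ 0.06 -0.03 -0.03] q [-1.04  0.71  0.75  2.11 -0.84  0.64  0.19]
```

View pics/f_s.png

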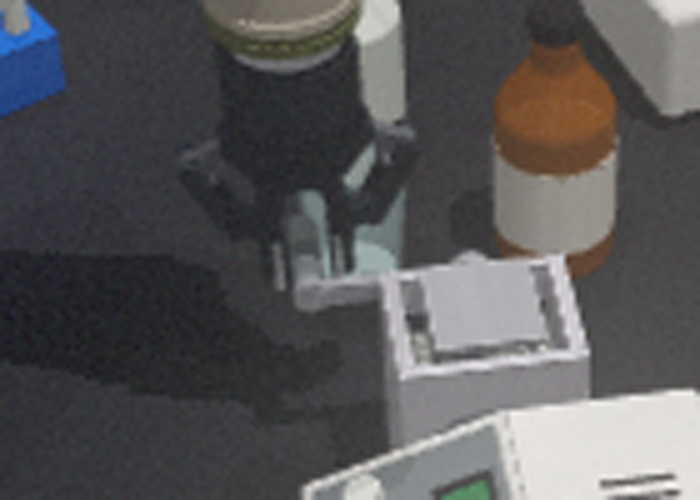

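```bash
python3 -m creep '[[0.2,[0,-0.03,0.04],[0,0,0]],[0,[0,0,0],[0,0,0]],[0,[0,0,0],[0,0,0]],[0,[0,0,0],[0,0,0]]]' 20; python3 pg.py 0
```

```text
time_s: 12.2
position: [0.508, 0.2495, 0.107]
ee_rot: [0.002, 0.745, 0.667, 0.006]
wrist_force: [-1.0, -0.4, 2.3]
grip_width: 0.198
t 12.2 pos [0.508  0.2495 0.107 ] tgt [0.5096 0.2482 0.106 ] F [-1.  -0.4  2.3] grip 0.198
shift units [-0.03  0.04  0.03] turn units [ 0.06 -0.04 -0.03] q [-1.04  0.71  0.75  2.11 -0.84  0.64  0.2 ]
```

```bash
sed -i 's/^PUMP=.*/PUMP=(0.574,0.0163,-0.105)/' h.py;  python3 -m creep '[[0,[0,0,0],[0,0,0]],[0,[0,0.03,-0.39],[0,0,0]],[0,[0,0.1,-0.38],[0,0,0]],[0,[0,0.17,-0.36],[0,0,0]]]' 60; python3 pg.py 0.52;python3 pg.py 0.7
```

```text
time_s: 12.7
position: [0.5202, 0.248, 0.1538]
ee_rot: [0.002, 0.745, 0.667, 0.006]
wrist_force: [7.8, 0.6, -12.7]
grip_width: 0.188
t 12.7 pos [0.5202 0.248  0.1538] tgt [0.5199 0.2482 0.1507] F [  7.8   0.6 -12.7] grip 0.188
shift units [ 0.   -0.01  0.08] turn units [ 0.06 -0.03 -0.03] q [-1.08  0.67  0.84  2.06 -0.75  0.74  0.13]
t 12.7 pos [0.5202 0.248  0.1538] tgt [0.5291 0.2473 0.164 ] F [  7.8   0.6 -12.7] grip 0.188
shift units [ 0.01  0.23 -0.25] turn units [ 0.06 -0.03 -0.03] q [-1.08  0.67  0.84  2.06 -0.75  0.74  0.13]
```

```bash
python3 -m creep '[[0,[0,0.23,-0.27],[0,0,0]],[0,[0,0.28,-0.28],[0,0,0]],[0,[0,0.32,-0.22],[0,0,0]]]'; python3 pg.py 1.05;python3 pg.py 1.22; python3 - <<'E'
from h import *
F=getf()
crop(F['side']['img'],90,210,170,310,5,"pics/g_s.png")
E
```

```text
time_s: 13.08
position: [0.5534, 0.2444, 0.1867]
ee_rot: [0.002, 0.744, 0.668, 0.004]
wrist_force: [6.6, 0.9, -21.7]
grip_width: 0.188
t 13.07 pos [0.5534 0.2444 0.1867] tgt [0.553  0.2448 0.1841] F [  6.6   0.9 -21.7] grip 0.188
shift units [ 0.01 -0.01  0.07] turn units [ 0.05 -0.02 -0.02] q [-1.06  0.66  0.88  1.97 -0.69  0.84  0.1 ]
t 13.07 pos [0.5534 0.2444 0.1867] tgt [0.5668 0.2433 0.1905] F [  6.6   0.9 -21.7] grip 0.188
shift units [ 0.01  0.34 -0.09] turn units [ 0.05 -0.02 -0.02] q [-1.06  0.66  0.88  1.97 -0.69  0.84  0.1 ]
```

View pics/g_s.png

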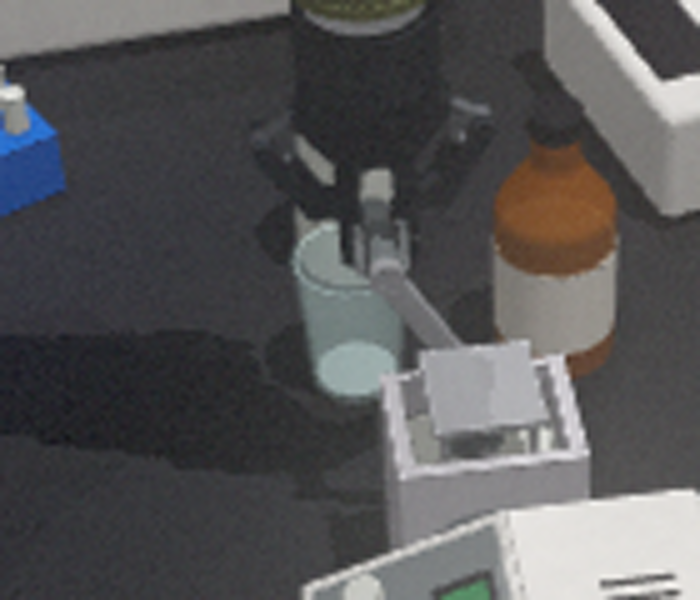

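```bash
python3 -m creep '[[0,[0,0.35,-0.1],[0,0,0]],[0,[0,0.37,-0.06],[0,0,0]]]'; python3 pg.py 1.4;python3 pg.py 1.57
```

```text
time_s: 13.42
position: [0.5809, 0.2416, 0.1959]
ee_rot: [-0.002, 0.744, 0.668, 0.003]
wrist_force: [-6.1, 1.1, 10.6]
grip_width: 0.186
t 13.43 pos [0.5809 0.2416 0.1959] tgt [0.5824 0.2417 0.1947] F [-6.1  1.1 10.6] grip 0.186
shift units [0.   0.04 0.03] turn units [ 0.01 -0.04 -0.02] q [-1.02  0.68  0.88  1.9  -0.68  0.89  0.1 ]
t 13.43 pos [0.5809 0.2416 0.1959] tgt [0.5975 0.2401 0.196 ] F [-6.1  1.1 10.6] grip 0.186
shift units [ 0.01  0.42 -0.  ] turn units [ 0.01 -0.04 -0.02] q [-1.02  0.68  0.88  1.9  -0.68  0.89  0.1 ]
```

```bash
python3 -m creep '[[0,[0,0.21,-0.04],[0,0,0]]]'; python3 pg.py 1.57;  python3 -m creep '[[0,[0,0.19,-0.02],[0,0,0]]]';python3 -m creep '[[0,[0,0,0],[0,0,0]]]'; python3 pg.py 1.57
```

```text
time_s: 13.55
position: [0.589, 0.2407, 0.1977]
ee_rot: [-0.003, 0.744, 0.668, 0.003]
wrist_force: [-2.7, 2.3, -13.3]
grip_width: 0.187
t 13.55 pos [0.589  0.2407 0.1977] tgt [0.5975 0.2401 0.196 ] F [ -2.7   2.3 -13.3] grip 0.187
shift units [0.01 0.21 0.04] turn units [-0.   -0.05 -0.02] q [-1.01  0.68  0.88  1.88 -0.68  0.9   0.1 ]
time_s: 13.68
position: [0.5959, 0.2399, 0.198]
ee_rot: [-0.004, 0.744, 0.668, 0.002]
wrist_force: [-2.8, 2.5, -11.0]
grip_width: 0.189
time_s: 13.8
position: [0.5961, 0.2399, 0.1978]
ee_rot: [-0.004, 0.744, 0.668, 0.002]
wrist_force: [-3.4, 2.0, -2.9]
grip_width: 0.189
t 13.8 pos [0.5961 0.2399 0.1978] tgt [0.5975 0.2401 0.196 ] F [-3.4  2.  -2.9] grip 0.189
shift units [0.01 0.03 0.04] turn units [-0.02 -0.04 -0.02] q [-1.    0.69  0.88  1.86 -0.68  0.92  0.1 ]
```

```bash
python3 -m creep '[[0,[0,0.04,0],[0,0,0]],[0,[0,0,0],[0,0,0]]]'; python3 pg.py 1.57; python3 - <<'E'
from h import *
F=getf()
crop(F['side']['img'],90,210,170,310,5,"pics/i_s.png")
crop(F['top']['img'],150,270,110,250,5,"pics/i_t.png")
E
```

```text
time_s: 14.05
position: [0.5975, 0.2398, 0.1978]
ee_rot: [-0.004, 0.744, 0.668, 0.001]
wrist_force: [-3.9, 1.4, -3.8]
grip_width: 0.192
t 14.05 pos [0.5975 0.2398 0.1978] tgt [0.5975 0.2401 0.196 ] F [-3.9  1.4 -3.8] grip 0.192
shift units [ 0.01 -0.    0.05] turn units [-0.02 -0.04 -0.02] q [-0.99  0.69  0.88  1.86 -0.68  0.92  0.1 ]
```

View pics/i_s.png

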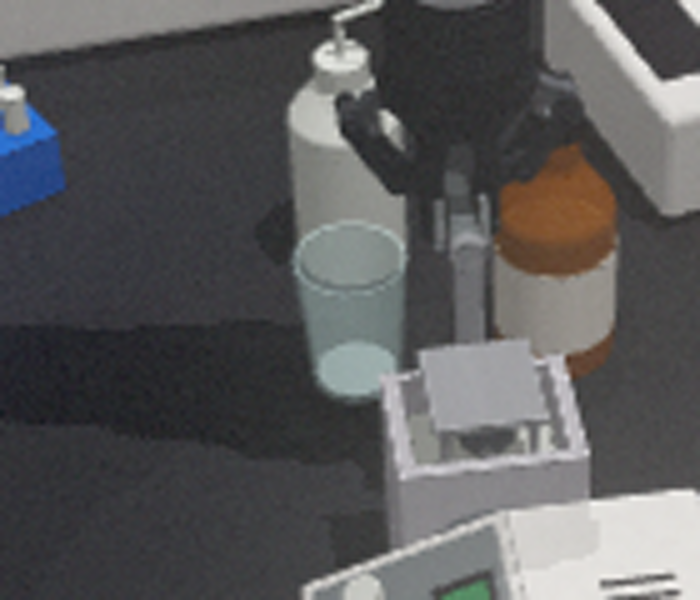

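View pics/i_t.png

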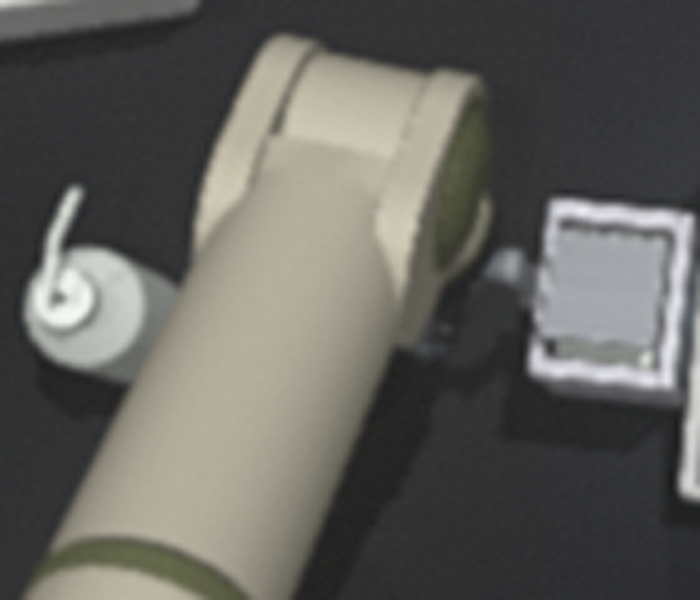

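```bash
python3 -m creep '[[0,[0,0,0],[0,0,0]],[0,[0,0,0],[0,0,0]],[0,[0,0,0],[0,0,0]],[0,[0,0,0],[0,0,0]]]'; python3 -c "
from station import *
sign_off()"
```

```text
time_s: 14.65
position: [0.5972, 0.2398, 0.1979]
ee_rot: [-0.004, 0.744, 0.668, 0.001]
wrist_force: [-2.5, 1.7, -5.2]
grip_width: 0.187
the job is handed in; nothing more can be done
```

I pressed STOP fully in and let it come back out, then pressed STANDBY. After that I pinched the lever grip with 60 N, swung the lever straight up, and handed in at about 14.7 s while still holding it.

**Keys:** A picture taken after both presses, before I went to the lever, showed all four keys out. I did not touch the two square keys. STANDBY peaked at about 22 N on the wrist. STOP was stiffer at the bottom than I expected and peaked at about 72 N through the fingertips. That is under the 120 N wrist limit, but more than the key needed.

**Lever:** At hand-in the grip had moved 90 mm from its closed position, within about 0.5 mm, so the lever is upright to within about half a degree. The last side picture showed it upright with the jaw raised. The pose and grip held steady over the last half second, with a pull of about 3 N from the spring.

**Bench:** Pictures showed nothing visibly moved: the beaker, both bottles and the timer stood where they started. The last close-ups did not cover the flask, tip box and tube rack, but the arm was never near them.

**Disagreement:** The two cameras differed by 5 to 10 mm on how far the tool sat sideways from the pump. I aimed between the two readings and settled it by contact and the close side view.

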